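# Lift the lidded top tier off a steamer by its bail and hold it level over the pot to drip

## Robot

A 6-joint arm with a two-finger parallel gripper is mounted at the origin on the work surface. World frame = base frame: x ahead of the robot, y to its left, z up, the work surface at z = 0. Lengths are in mm, angles in rad, forces in N, time in s.
With the tool pointing down it reaches from about 275 to 1000 mm from the base axis. Payload 8.4 kg.
Tool frame: the origin (TCP) lies at the very end of the fingers, on their centre line; the grasp point (between the pads) lies 19 mm behind it; z points along the fingers, y is the line along which they close (so a half turn about z gives the same grasp; the last joint's range is limited). The gripper opens to 85 mm and grips with 20 to 120 N. Pads are 22 mm wide; open, the fingers measure 114 mm over their backs; the gripper's body (76 mm by 85 mm) begins 54 mm behind the grasp point. The pads swing forward as they close: fully open they stand 13 mm farther back than shut.
Start: joints at [-1.173, 0.353, 1.633, -0, 1.155, -0.002], TCP at [243.27, -575.715, 231.281] pointing down, gripper open.
Joint ranges: [-2.63, 2.63], [-0.92, 2.1], [0.06, 2.66], [-1.3, 4.44], [0, 2.69], [-3.02, 3.02]. Speed limits (rad/s): [2.22, 2.22, 2.79, 3.14, 3.14, 3.14].

## Interface

Orientations are given as [roll, pitch, yaw] about the fixed x, y, z axes, in that order (R = Rz(yaw) Ry(pitch) Rx(roll)).
In Python, from rig import sensors, grab_frame, camera_params, order gives the robot as it stands. The module is installed in compiled form; this text tells all that it offers.
- The arm moves only by the tool move_arm, never from a script. Its argument "motion" is a list of rows, each a list of 7 numbers: the turn, a rotation vector about the tool's x, y, z in shares of 4 rad (1.0 is 4 rad), then the shift along the tool's x, y, z in parts of the range, where 1.0 means 0.3 m, then the finger opening in m, from 0 to 0.0854. A call has 1 to 8 rows; each row is the pose to reach, as a shift and turn from the pose commanded when the call began, along the tool's axes at that moment; what a row does not reach only later rows make up. A row lasts 1/8 s, in which the tool goes at most 62.5 mm and 10.7 degrees, less where a joint would pass 70% of its speed; a pose out of reach is approached as far as the arm can. Shift and turn numbers lie between -1 and 1, and a call with a number outside is refused. A call with a gripper value outside its range is refused whole. The fingers move at their own pace and stop on an object; "grip_force" is the grip in N (left out, the last holds). Time passes only in rows, so rows that repeat a pose let the fingers close. It gives the time, the measured TCP pose, the force, the opening and the grip force at its end, in the units of the state.
- sensors.sense(): the state, without advancing time (a new reading comes with each control period).
- grab_frame(name): name is "scene" or "top"; returns (picture, depth): 420x560x3 uint8, red, green, blue; 420x560 float32, mm along the optical axis (not along the pixel's ray), 0 where there is no reading.
- camera_params(name): a dict with "camera_matrix" (3x3 intrinsics, pixels), "world_from_camera" (4x4, takes a point from camera to world coordinates). Camera axes: x right, y down, z forward; pixel columns grow to the right and rows downward; lengths in mm; the calibration is good to about 2 mm. A picture is of the moment at which its call begins. camera_params takes no time and is no camera call.
- order.sign_off(): hands the job in; it is judged then, once.
The state is a dict: "clock": time; "qpos": joint angles; "qvel": joint speeds; "joint_efforts": joint torques, N m; "eef_pos": TCP position; "tcp_rot": TCP orientation; "contact_force": force on the tool from outside, world axes, zero at the start; "wrist_torque": the same for the moment, N m; "opening": opening from 0.0 (shut) to 1.0 (fully open); "grasp_force": force on a finger pad.
Only numpy, scipy, OpenCV 4.12 (cv2) and the standard library are available. Lean on these libraries where they do the work, as an engineer would, in place of code of your own. Each camera call takes 0.05 s, during which the arm holds its last target. There are 200 camera calls.

## Task

Swing the folded wire bail of the steamer's top tier upright, take it by its wooden grip and lift the tier, lid and all, straight up off the stack. Finish still holding it by the bail, level and motionless above the tier it came from, with about 8 cm of open air beneath its foot, so that it drips back into the steamer. The lid stays on, the tier is not tipped on the way, and the rest of the steamer and the things beside it stay where they are.

Things in the scene. Friction and masses are not known exactly. Their poses are not given: they have to be found in the camera images.
- top_tier: Upper steel tier of the round steamer, 150 mm in diameter, 50 mm high, loose on the lower tier, 0.3 to 0.6 kg. Origin: centre of its underside, z up. Its lowest 8 mm are a foot of 138 mm diameter inside the lower tier's mouth (3 mm play): seated, its origin is 42 mm above the lower tier's. Ears at its +y and -y sides carry the bail, whose hinge axis is the tier's y axis, 42 mm above its origin.
- bail (a joint): Angle (rad) of the bail, the arched 5 mm wire handle of the top tier, 171 mm wide, grip centre 92 mm from the hinge axis. 0: upright over the middle of the tier; negative: leaning to the tier's -x side; positive: to +x. Starts folded at -1.15 to -0.8; stops at -1.2 and +1.2. Slightly stiff hinge (0.03 N m): it stays where it is left.
- bail_grip (a point): Centre of the bail's wooden grip, a round sleeve 16 mm in diameter, 70 mm long, lying along the tier's y axis, fixed to the wire. In the tier's frame: x = 92 mm * sin(bail), y = 0, z = 42 mm + 92 mm * cos(bail).
- lower_tier: Lower steel tier, same shape and size as the top tier but without ears and bail, open at the top, standing loose in the pot's mouth. Origin: centre of its underside, z up; its rim is 50 mm above the origin. 0.4 kg.
- pot: Steel water pot under the tiers, 150 mm in diameter, 60 mm high, with a wire loop handle on its +y and -y sides reaching 107 mm from the axis; 1.3 kg, loose on the counter. Origin: centre of its underside. The lower tier's origin is 52 mm above it.
- lid: Shallow domed steel lid, 154 mm in diameter, resting loose on the top tier with a 6 mm plug in its mouth; wooden knob 28 mm wide in the middle. Origin: centre of its underside, 44 mm above the top tier's origin; knob top 38 mm above the lid's origin, so the bail's grip, upright, clears it by 44 mm. 0.11 kg.
- bowl: White enamel bowl, 150 mm across the rim, 60 mm high, on the counter. Origin: centre of its underside.
- jar: Glass jar with an aluminium twist cap, 72 mm in diameter, 120 mm high. Origin: centre of its underside.
- trivet: Cast aluminium trivet, a spoked ring 178 mm across and 22 mm high on three rubber feet. Origin: its centre at counter height.
- spatula: Flat bamboo spatula lying on the counter, about 315 mm long, 7 mm thick, blade towards its +x end. Origin: near the middle of its length, at counter height.
Mind the look-alikes: they are no part of the job. Of the things shaped like the top_tier, the steel one is meant. What is shaped like the pot but yellow is not meant.

How it is judged:
By the outcome, as a careful person would: the job done as asked, in the order asked, and still so for the second after the job is handed in, while the arm keeps its last pose, push and grip.
It also fails if it takes over 42 s, if anything falls off the work surface, if the arm or the gripper's body presses on something with over 40 N, if the wrist force passes 120 N, or if a joint passes its speed limit or range.

## Working session

There is one attempt and no reset: what is moved stays moved. The work goes in short steps, Python scripts to look and compute and a tool call to move; the robot and the scene stay as the last step left them, time stands still between calls to the robot, and variables do not carry over. Pictures are saved under pics/ and viewed, at most 10 in all, crops included, and the job is handed in when it is done.

Besides the shell and the picture viewer there is one more tool, called after "Call:" in YAML: its name, and indented under it one key for each argument. move_arm: Moves the arm, as the interface text tells. Its arguments: {"type":"object","properties":{"motion":{"type":"array","items":{"type":"array","items":{"type":"number"}}},"grip_force":{"type":"number"}},"required":["motion"]}

```bash
mkdir -p pics
cat > h.py <<'E'
import numpy as np, cv2
from rig import sensors, grab_frame, camera_params, order
def shot(n,f):
    p,d=grab_frame(n); cv2.imwrite(f'pics/{f}.png',p[...,::-1]); np.savez(f'{f}.npz',p=p,d=d); return p,d
def cloud(n,d):
    c=camera_params(n);K=np.array(c['camera_matrix']);T=np.array(c['world_from_camera'])
    v,u=np.mgrid[:d.shape[0],:d.shape[1]]
    P=np.stack([(u-K[0,2])/K[0,0]*d,(v-K[1,2])/K[1,1]*d,d],-1)
    return P@T[:3,:3].T+T[:3,3]
E
python3 - <<'E'
from h import *
shot('scene','s0');shot('top','t0')
s=sensors.sense();print(s)
for n in('scene','top'):print(camera_params(n))
E
```

```text
{'clock': 0.1, 'qpos': array([-1.17339697e+00,  3.53570360e-01,  1.63405013e+00, -2.49591140e-05,
        1.15520694e+00, -2.39042565e-03]), 'qvel': array([-0.00012975, -0.0017938 , -0.00086214, -0.00101149,  0.00025852,
       -0.00118098]), 'joint_efforts': array([-6.28818943e-04, -6.06357837e+01, -3.42819822e+01, -1.23398886e-04,
        4.06810781e-03, -2.13547230e-05]), 'eef_pos': array([ 243.09982253, -575.32443535,  230.64620447]), 'tcp_rot': array([-3.14035783e+00,  1.98703940e-05,  3.99799887e-01]), 'contact_force': array([-0.36550497, -0.33059342, -0.17655237]), 'wrist_torque': array([0.02612393, 0.02402516, 0.00567522]), 'grasp_force': 0.0, 'opening': 1.0012881314264532}
{'camera_matrix': array([[409.28034431,   0.        , 272.45166222],
       [  0.        , 409.28034431, 206.35966245],
       [  0.        ,   0.        ,   1.        ]]), 'world_from_camera': array([[-2.23068878e-01,  7.45036040e-01, -6.28618783e-01,
         1.13300019e+03],
       [ 9.74664749e-01,  1.81314191e-01, -1.30972486e-01,
         1.26688583e+02],
       [ 1.63982838e-02, -6.41908454e-01, -7.66605918e-01,
         8.94257844e+02],
       [ 0.00000000e+00,  0.00000000e+00,  0.00000000e+00,
         1.00000000e+00]])}
{'camera_matrix': array([[527.33807374,   0.        , 286.5556937 ],
       [  0.        , 527.33807374, 207.55344848],
       [  0.        ,   0.        ,   1.        ]]), 'world_from_camera': array([[-1.20849028e-02, -9.98642634e-01,  5.06640470e-02,
         4.30364223e+02],
       [-9.99763515e-01,  1.11512905e-02, -1.86698630e-02,
         1.06883786e+01],
       [ 1.80795517e-02, -5.08776892e-02, -9.98541231e-01,
         1.74334135e+03],
       [ 0.00000000e+00,  0.00000000e+00,  0.00000000e+00,
         1.00000000e+00]])}
```

View pics/s0.png

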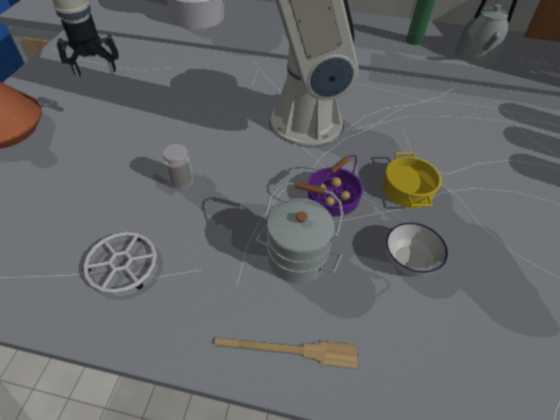

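View pics/t0.png

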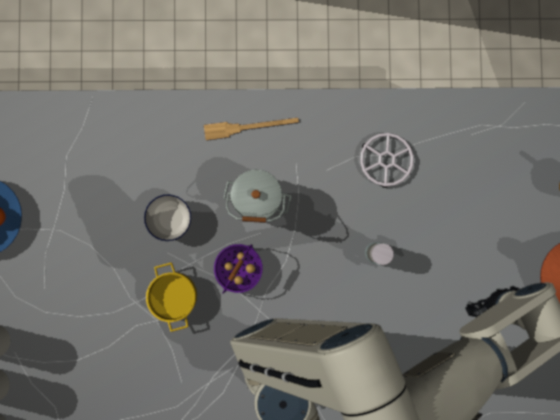

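The scene picture shows the steel steamer at about (300,235). In the top picture its knob is at (256,193) and the orange grip of the folded bail at (255,219), leaning towards the robot. The purple look-alike tier stands just behind it at (238,268). Next I measure these.

Run:
```python
from h import *
for n,f,box in(('top','t0',(165,235,215,300)),('scene','s0',(170,290,255,350))):
    z=np.load(f+'.npz');p,d=z['p'],z['d'];C=cloud(n,d)
    r0,r1,c0,c1=box
    hsv=cv2.cvtColor(p,cv2.COLOR_RGB2HSV)
    m=(hsv[...,0]<14)&(hsv[...,1]>110)&(hsv[...,2]>50)&(d>0)
    mm=np.zeros_like(m);mm[r0:r1,c0:c1]=m[r0:r1,c0:c1]
    k,l,st,ce=cv2.connectedComponentsWithStats(mm.astype(np.uint8))
    for i in range(1,k):
        if st[i,4]<12: continue
        Q=C[l==i];w,V=np.linalg.eigh(np.cov(Q.T))
        print(n,ce[i].round(1),st[i],'med',np.median(Q,0).round(1),'zmax',Q[:,2].max().round(1),'min',Q.min(0).round(),'max',Q.max(0).round(),'axis',V[:,2].round(3))
    # rim of lid
    A=C.reshape(-1,3);b=A[(A[:,2]>130)&(A[:,2]<300)&(A[:,0]>340)&(A[:,0]<600)&(abs(A[:,1]-65)<130)]
    print(np.histogram(b[:,2],bins=range(130,300,10)))
    s=b[(b[:,2]>133)&(b[:,2]<152)]
    print(len(s),s.min(0).round(1),s.max(0).round(1))
    (c,r)=cv2.minEnclosingCircle(b[(b[:,2]<152)][:,:2].astype(np.float32)) if len(s) else (0,0);print(c,r)
cv2.imwrite('pics/z.png',np.hstack([cv2.resize(cv2.imread('pics/t0.png')[150:300,190:310],None,fx=3.3,fy=4,interpolation=2),cv2.resize(cv2.imread('pics/s0.png')[150:290,245:355],None,fx=3.6,fy=4.2857,interpolation=2)]))
```

```text
top [255.4 193.8] [252 190   8   8  48] med [551.4  74.7 176. ] zmax 183.6 min [542.  63. 170.] max [563.  84. 184.] axis [-0.327 -0.919  0.22 ]
top [253.8 218.9] [243 217  23   5  89] med [476.4  77.7 196.3] zmax 207.3 min [470.  45. 187.] max [483. 110. 207.] axis [-0.079 -0.997  0.01 ]
(array([  40,  369, 1170,  186,   80,   55,  114,   19,    0,    0,    0,
          0,    0,    0,    0,    0]), array([130, 140, 150, 160, 170, 180, 190, 200, 210, 220, 230, 240, 250,
       260, 270, 280, 290]))
630 [342.3 -12.  133.3] [599.7 161.3 152. ]
(470.816650390625, 73.50826263427734) 141.98529052734375
scene [298.7 183.7] [296 182   7   5  15] med [478.2  51.8 195.2] zmax 197.9 min [473.  45. 193.] max [485.  59. 198.] axis [-0.299  0.942  0.156]
scene [312.  189.8] [308 188   8   4  12] med [485.4  85.8 190.6] zmax 195.0 min [483.  75. 188.] max [488.  92. 195.] axis [ 0.009  0.995 -0.095]
(array([  63,  470, 1810,   42,  133,  104,  177,    0,    0,    0,    0,
          0,    0,    0,    0,    0]), array([130, 140, 150, 160, 170, 180, 190, 200, 210, 220, 230, 240, 250,
       260, 270, 280, 290]))
823 [340.1 -13.8 133.1] [599.8 162.1 152. ]
(470.3321533203125, 75.01253509521484) 143.22235107421875
```

View pics/z.png

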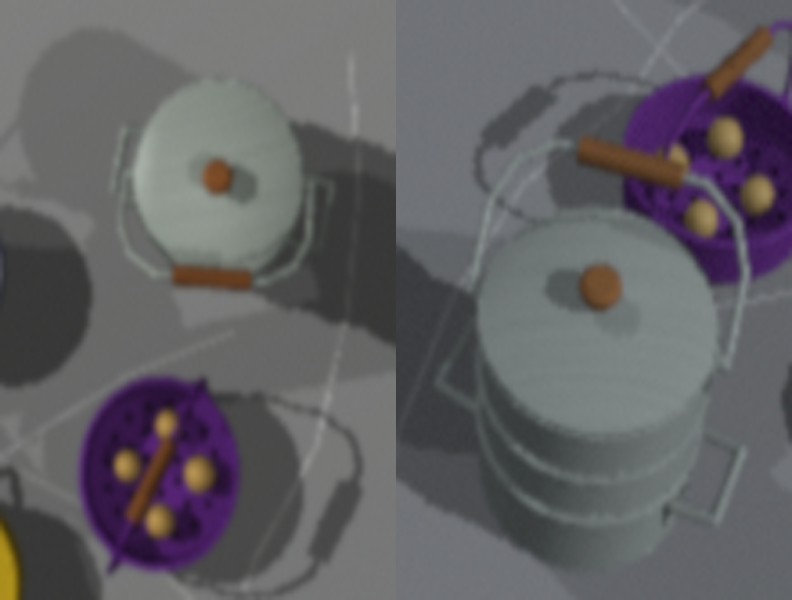

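The enlarged view shows the knob, grip and bail ears clearly, with nothing near the grip. Knob top measures 176 mm, which is what the stack heights give. Next I refine the centre and yaw.

Run:
```python
from h import *
from scipy.optimize import least_squares
for n,f in(('top','t0'),('scene','s0')):
    z=np.load(f+'.npz');C=cloud(n,z['d']);A=C.reshape(-1,3);g=A-[551,75,0]
    r=np.hypot(g[:,0],g[:,1])
    b=A[(r<82)&(A[:,2]>136)&(A[:,2]<164)&(A[:,0]>490)]
    # dome fit: z=z0-k r^2
    F=least_squares(lambda q:b[:,2]-q[2]+q[3]*((b[:,0]-q[0])**2+(b[:,1]-q[1])**2),[551,75,160,.002],loss='soft_l1')
    print(n,'dome',F.x.round(4),len(b),'ext',b[:,1].min(),b[:,1].max(),b[:,0].max())
    # wire/grip: points above 145 outside
    w=A[(r<125)&(A[:,2]>175)&(A[:,2]<210)&(A[:,0]<500)]
    print('bail hi',len(w),w.mean(0).round(1),np.polyfit(w[:,1],w[:,0],1).round(3))
    for s in(-1,1):
        w=A[(abs(s*g[:,1]-90)<17)&(abs(g[:,0])<75)&(A[:,2]>120)&(A[:,2]<180)]
        print('side',s,len(w),np.median(w,0).round(1)); 
        o=w[np.argsort(w[:,0])];print(o[::max(1,len(o)//7)].round(0).tolist())
```

```text
top dome [5.515903e+02 7.379620e+01 1.592289e+02 1.900000e-03] 1868 ext -5.852949781515029 155.15672950158188 630.7353326122703
bail hi 189 [478.5  76.2 192.8] [4.50000e-02 4.75085e+02]
side -1 67 [537.6  -5.8 148.8]
[[491.0, 1.0, 179.0], [506.0, -8.0, 170.0], [522.0, -8.0, 157.0], [531.0, -12.0, 149.0], [541.0, -9.0, 146.0], [547.0, -3.0, 146.0], [553.0, -3.0, 146.0], [565.0, 0.0, 144.0]]
side 1 57 [541.9 157.9 151.3]
[[492.0, 149.0, 180.0], [511.0, 159.0, 171.0], [523.0, 160.0, 160.0], [537.0, 150.0, 138.0], [546.0, 161.0, 145.0], [554.0, 149.0, 147.0], [561.0, 152.0, 145.0], [573.0, 149.0, 138.0]]
scene dome [5.523639e+02 7.364160e+01 1.582987e+02 1.800000e-03] 2743 ext -6.972261704976447 156.54753801868804 632.4349839333861
bail hi 291 [483.   76.9 190.6] [4.70000e-02 4.79381e+02]
side -1 118 [538.7  -5.7 148. ]
[[490.0, 0.0, 179.0], [503.0, -6.0, 171.0], [519.0, -10.0, 155.0], [532.0, -9.0, 149.0], [542.0, 0.0, 148.0], [551.0, -12.0, 140.0], [558.0, 2.0, 150.0], [575.0, -1.0, 144.0]]
side 1 110 [543.5 157.2 149.2]
[[494.0, 153.0, 179.0], [511.0, 156.0, 171.0], [523.0, 159.0, 161.0], [538.0, 159.0, 157.0], [547.0, 159.0, 150.0], [555.0, 161.0, 142.0], [563.0, 154.0, 134.0], [570.0, 149.0, 139.0]]
```

Careful with the scale: shifts go in shares of 0.3 m and turns go in shares of 4 rad. That gives: -0.292 m / 0.3 = -0.9733, -0.0365 m / 0.3 = -0.1217, -0.08 rad / 4 = -0.02.

Call:
move_arm:
  motion:
    - [0,0,-0.02,0.1117,-0.1217,-0.0067,0.04]
    - [0,0,-0.04,0.2233,-0.2433,-0.0133,0.04]
    - [0,0,-0.06,0.335,-0.365,-0.02,0.04]
    - [0,0,-0.08,0.4467,-0.4867,-0.0267,0.04]
    - [0,0,-0.1,0.5583,-0.6083,-0.0333,0.04]
    - [0,0,-0.12,0.67,-0.73,-0.04,0.04]
    - [0,0,-0.14,0.7817,-0.8517,-0.0467,0.04]
    - [0,0,-0.16,0.8933,-0.9733,-0.0533,0.04]

```text
clock: 1.1
eef_pos: [376.6, -200.9, 247.3]
tcp_rot: [3.142, -0.0, 1.042]
contact_force: [0.5, -0.3, -0.1]
opening: 0.473
grasp_force: 0.0
```

```bash
cat > to.py <<'E'
import sys;from h import *
from scipy.spatial.transform import Rotation as Q
s=sensors.sense();R=Q.from_euler('xyz',s['tcp_rot'])
t=np.array([float(a) for a in sys.argv[1:4]]);T=Q.from_euler('xyz',[np.pi,0,float(sys.argv[4])])
print(s['clock'],s['eef_pos'].round(1),s['tcp_rot'].round(4),s['opening'],s['contact_force'].round(1))
print('turn',(R.inv()*T).as_rotvec().round(4),'shift mm',R.inv().apply(t-s['eef_pos']).round(1))
E
python3 to.py 477 77.5 260 1.525
```

```text
1.1 [ 376.6 -200.9  247.3] [ 3.1416e+00 -1.0000e-04  1.0421e+00] 0.4733707462748304 [ 0.5 -0.3 -0.1]
turn [ 0.000e+00 -1.000e-04 -4.829e-01] shift mm [291.  -53.7 -12.7]
```

In the tool's units: 0.291 m / 0.3 = 0.97, 0.25 m / 0.3 = 0.8333, -0.483 rad / 4 = -0.1208.

Call:
move_arm:
  motion:
    - [0,0,-0.0175,0.14,-0.0257,-0.0067,0.04]
    - [0,0,-0.035,0.2767,-0.051,-0.0133,0.04]
    - [0,0,-0.0525,0.4167,-0.0767,-0.02,0.04]
    - [0,0,-0.07,0.5533,-0.1023,-0.0267,0.04]
    - [0,0,-0.0875,0.6933,-0.128,-0.03,0.04]
    - [0,0,-0.105,0.8333,-0.1533,-0.0367,0.04]
    - [0,0,-0.1208,0.97,-0.179,-0.0423,0.04]
    - [0,0,-0.1208,0.97,-0.179,-0.0423,0.04]

```text
clock: 2.1
eef_pos: [478.1, 77.9, 259.8]
tcp_rot: [-3.142, -0.0, 1.526]
contact_force: [0.6, 0.1, 0.4]
opening: 0.468
grasp_force: 0.0
```

```bash
python3 to.py 477 77.5 170 1.525; python3 -c "
from h import *
p,d=shot('scene','s1'); p2,d2=shot('top','t1')
cv2.imwrite('pics/z1.png',cv2.resize(cv2.imread('pics/s1.png')[90:300,220:440],None,fx=2.7,fy=2.7,interpolation=2))"
```

```text
2.1 [478.1  77.9 259.8] [-3.1416e+00 -5.0000e-04  1.5263e+00] 0.4679179265898644 [0.6 0.1 0.4]
turn [-0.     -0.0005  0.0013] shift mm [-0.5 -1.1 89.8]
```

View pics/z1.png

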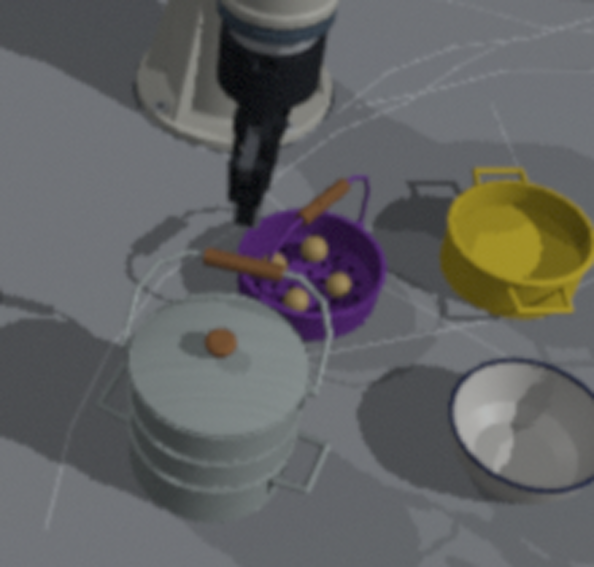

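Picture shows the fingertips (245,215) above the grip (243,262), nothing in the way. Descending.

In the tool's units: 0.093 m / 0.3 = 0.31, 0.085 m / 0.3 = 0.2833.

Call:
move_arm:
  motion:
    - [0,0,0,0,-0.0033,0.0667,0.04]
    - [0,0,0,0,-0.0033,0.1333,0.04]
    - [0,0,0,0,-0.0033,0.2,0.04]
    - [0,0,0,0,-0.0033,0.25,0.04]
    - [0,0,0,0,-0.0033,0.2833,0.04]
    - [0,0,0,0,-0.0033,0.31,0.04]
    - [0,0,0,0,-0.0033,0.31,0.028]
    - [0,0,0,0,-0.0033,0.31,0.026]

```text
clock: 3.2
eef_pos: [476.9, 75.8, 167.4]
tcp_rot: [3.141, -0.0, 1.523]
contact_force: [0.0, 0.2, 0.0]
opening: 0.304
grasp_force: 0.0
```

```bash
python3 to.py 477 77.5 167 1.525; python3 -c "
from h import *
p,d=shot('scene','s2')
cv2.imwrite('pics/z2.png',cv2.resize(cv2.imread('pics/s2.png')[130:290,230:380],None,fx=3.6,fy=3.6,interpolation=2))"
```

```text
3.2 [476.9  75.8 167.4] [ 3.1409e+00 -1.0000e-04  1.5229e+00] 0.3043879173821353 [0.  0.2 0. ]
turn [ 0.0007 -0.0001 -0.0021] shift mm [1.7 0.  0.4]
```

View pics/z2.png

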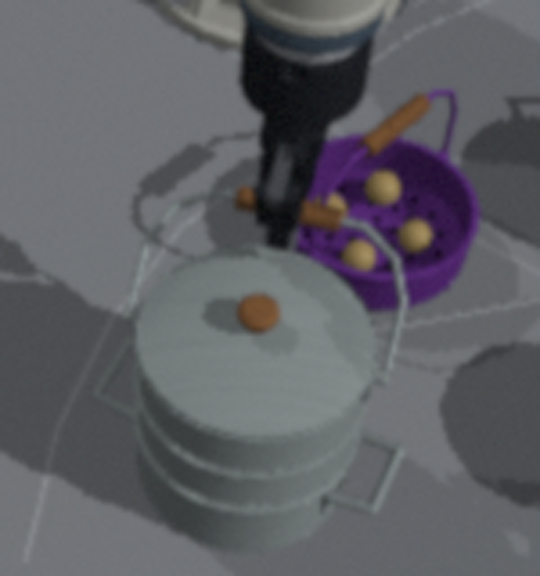

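In the tool's units: 0.0385 m / 0.3 = 0.1283, 0.033 m / 0.3 = 0.11.

Call:
move_arm:
  motion:
    - [0,0,0,0.0033,0.0133,-0.0167,0.026]
    - [0,0,0,0.0067,0.0267,-0.0323,0.026]
    - [0,0,0,0.0067,0.0417,-0.0467,0.026]
    - [0,0,0,0.0067,0.0567,-0.06,0.026]
    - [0,0,0,0.0067,0.0733,-0.0733,0.026]
    - [0,0,0,0.0067,0.0917,-0.0843,0.026]
    - [0,0,0,0.0067,0.11,-0.0943,0.026]
    - [0,0,0,0.0067,0.1283,-0.1033,0.026]

```text
clock: 4.25
eef_pos: [515.7, 75.9, 198.2]
tcp_rot: [3.141, -0.0, 1.523]
contact_force: [-1.4, -0.8, 0.5]
opening: 0.302
grasp_force: 0.5
```

```bash
python3 to.py 552 74 206 1.525; python3 -c "
from h import *
p,d=shot('scene','s3')
cv2.imwrite('pics/z3.png',cv2.resize(cv2.imread('pics/s3.png')[130:290,230:380],None,fx=3.6,fy=3.6,interpolation=2))"
```

```text
4.25 [515.7  75.9 198.2] [ 3.1411e+00 -1.0000e-04  1.5228e+00] 0.30244242608621 [-1.4 -0.8  0.5]
turn [ 0.0005 -0.0001 -0.0022] shift mm [-0.1 36.3 -7.8]
```

View pics/z3.png

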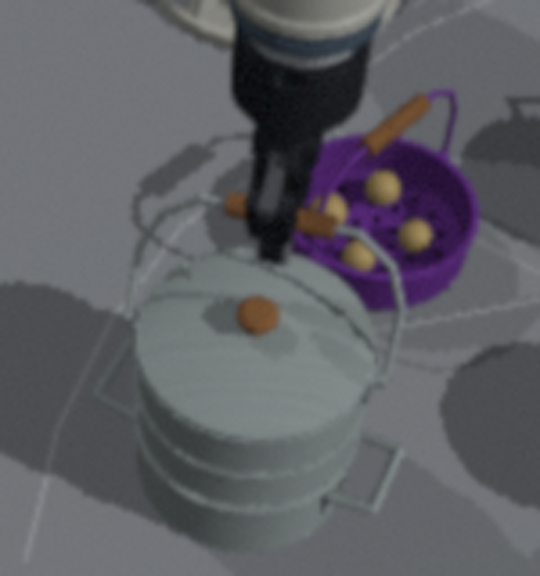

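The picture shows the bail following the fingers, grip at (280,215), with the stack unmoved. Continuing the arc to upright.

In the tool's units: 0.0363 m / 0.3 = 0.121, 0.03 m / 0.3 = 0.1.

Call:
move_arm:
  motion:
    - [0,0,0,0,0.0193,-0.0077,0.026]
    - [0,0,0,0,0.0393,-0.0133,0.026]
    - [0,0,0,0,0.06,-0.0187,0.026]
    - [0,0,0,0,0.08,-0.0223,0.026]
    - [0,0,0,0,0.1,-0.0243,0.026]
    - [0,0,0,0,0.121,-0.025,0.026]
    - [0,0,0,0,0.121,-0.025,0.024]
    - [0,0,0,0,0.121,-0.025,0.021]

```text
clock: 5.3
eef_pos: [551.2, 74.1, 205.3]
tcp_rot: [-3.141, 0.0, 1.523]
contact_force: [-0.5, 0.1, -0.8]
opening: 0.245
grasp_force: 0.0
```

```bash
python3 to.py 552 74 206 1.525; python3 -c "
from h import *
for n in('scene','top'):
    p,d=shot(n,n+'4');C=cloud(n,d)
    hsv=cv2.cvtColor(p,cv2.COLOR_RGB2HSV)
    m=(hsv[...,0]<14)&(hsv[...,1]>110)&(hsv[...,2]>50)&(d>0)&(abs(C[...,0]-552)<45)&(abs(C[...,1]-74)<50)
    Q=C[m];
    for q in(Q[Q[:,2]>205],Q[Q[:,2]<190]):
        if len(q):print(n,len(q),q.mean(0).round(1),q.min(0).round(),q.max(0).round())
    for s in(q for q in (Q[(Q[:,2]>205)&(Q[:,1]<74)],Q[(Q[:,2]>205)&(Q[:,1]>74)]) if len(q)):print(s.mean(0).round(1),len(s))
cv2.imwrite('pics/z4.png',cv2.resize(cv2.imread('pics/scene4.png')[130:290,230:380],None,fx=3.6,fy=3.6,interpolation=2))"
```

```text
5.3 [551.2  74.1 205.3] [-3.1413  0.      1.5227] 0.24474552769459912 [-0.5  0.1 -0.8]
turn [-0.0003  0.     -0.0023] shift mm [-0.1  0.8 -0.7]
scene 39 [554.7  73.4 234.2] [545.  41. 211.] [575. 107. 256.]
scene 10 [559.1  68.9 174.6] [544.  62. 170.] [569.  84. 176.]
[550.9  46.6 234.2] 17
[557.7  94.1 234.1] 22
```

View pics/z4.png

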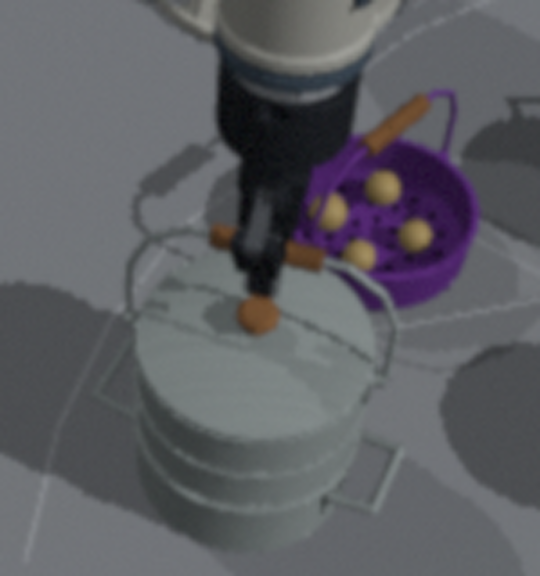

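Picture: bail upright, grip at (268,245) between the fingers above the knob. Closing.

In the tool's units: 0.0005 m / 0.3 = 0.0017.

Call:
move_arm:
  motion:
    - [0,0,0,0,0.0017,0,0.018]
    - [0,0,0,0,0.0017,0,0.016]
    - [0,0,0,0,0.0017,0,0.012]
    - [0,0,0,0,0.0017,0,0.006]
    - [0,0,0,0,0.0017,0,0.0]
    - [0,0,0,0,0.0017,0,0.0]
    - [0,0,0,0,0.0017,0,0.0]
    - [0,0,0,0,0.0017,0,0.0]
  grip_force: 70

```text
clock: 6.4
eef_pos: [551.9, 74.1, 205.7]
tcp_rot: [3.141, -0.0, 1.523]
contact_force: [-1.4, -1.1, 4.8]
opening: 0.167
grasp_force: 68.5
```

```bash
python3 -c "
from h import *
s=sensors.sense();print(s['contact_force'].round(2),s['wrist_torque'].round(3),s['grasp_force'],s['opening'],s['eef_pos'].round(1))"
```

```text
[-1.44 -1.13  4.76] [-0.009  0.391 -0.255] 68.48593711853027 0.16656481899504583 [551.9  74.1 205.7]
```

In the tool's units: -0.015 m / 0.3 = -0.05, -0.0125 m / 0.3 = -0.0417.

Call:
move_arm:
  motion:
    - [0,0,0,0,0,-0.0017,0]
    - [0,0,0,0,0,-0.005,0]
    - [0,0,0,0,0,-0.01,0]
    - [0,0,0,0,0,-0.0167,0]
    - [0,0,0,0,0,-0.025,0]
    - [0,0,0,0,0,-0.0333,0]
    - [0,0,0,0,0,-0.0417,0]
    - [0,0,0,0,0,-0.05,0]

```text
clock: 7.4
eef_pos: [551.9, 74.1, 220.7]
tcp_rot: [3.141, -0.0, 1.523]
contact_force: [-0.4, 0.6, -5.1]
opening: 0.162
grasp_force: 68.1
```

```bash
python3 -c "
from h import *
s=sensors.sense();print(s['contact_force'].round(2),s['wrist_torque'].round(3),s['grasp_force'],s['opening'],s['eef_pos'].round(1))
p,d=shot('scene','s5')
cv2.imwrite('pics/z5.png',cv2.resize(cv2.imread('pics/s5.png')[130:290,230:380],None,fx=3.6,fy=3.6,interpolation=2))"
```

```text
[-0.44  0.61 -5.09] [ 0.014  0.033 -0.038] 68.13600182533264 0.16211109032798493 [551.9  74.1 220.7]
```

View pics/z5.png

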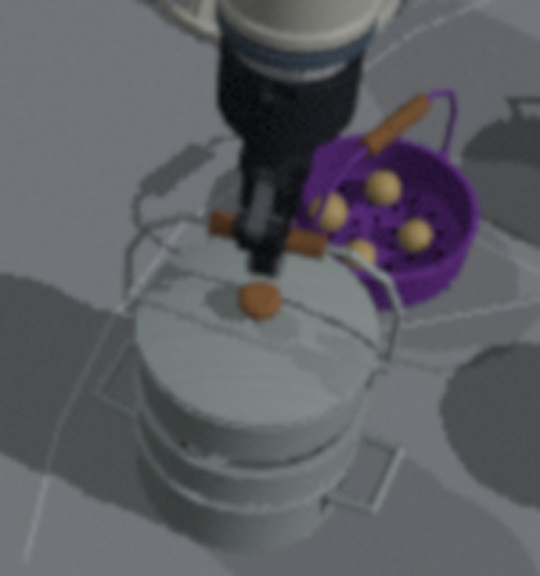

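The picture shows the tier lifted evenly, with a gap under it at (250,460), the lid seated, and 5 N of load. Next, the rest of the lift.

In the tool's units: -0.037 m / 0.3 = -0.1233, -0.032 m / 0.3 = -0.1067.

Call:
move_arm:
  motion:
    - [0,0,0,0,0,-0.01,0]
    - [0,0,0,0,0,-0.0233,0]
    - [0,0,0,0,0,-0.04,0]
    - [0,0,0,0,0,-0.0567,0]
    - [0,0,0,0,0,-0.0733,0]
    - [0,0,0,0,0,-0.09,0]
    - [0,0,0,0,0,-0.1067,0]
    - [0,0,0,0,0,-0.1233,0]

```text
clock: 8.45
eef_pos: [551.8, 74.1, 257.8]
tcp_rot: [-3.142, -0.0, 1.523]
contact_force: [0.6, -0.5, -4.8]
opening: 0.165
grasp_force: 68.1
```

In the tool's units: -0.033 m / 0.3 = -0.11, -0.032 m / 0.3 = -0.1067.

Call:
move_arm:
  motion:
    - [0,0,0,0,0,-0.0167,0]
    - [0,0,0,0,0,-0.0333,0]
    - [0,0,0,0,0,-0.05,0]
    - [0,0,0,0,0,-0.0667,0]
    - [0,0,0,0,0,-0.0833,0]
    - [0,0,0,0,0,-0.0967,0]
    - [0,0,0,0,0,-0.1067,0]
    - [0,0,0,0,0,-0.11,0]

```text
clock: 9.45
eef_pos: [551.9, 74.1, 290.7]
tcp_rot: [3.141, -0.0, 1.523]
contact_force: [-0.2, -0.3, -4.9]
opening: 0.159
grasp_force: 68.1
```

Call:
move_arm:
  motion:
    - [0,0,0,0,0,0,0]
    - [0,0,0,0,0,0,0]
    - [0,0,0,0,0,0,0]
    - [0,0,0,0,0,0,0]
    - [0,0,0,0,0,0,0]
    - [0,0,0,0,0,0,0]
    - [0,0,0,0,0,0,0]
    - [0,0,0,0,0,0,0]

```text
clock: 10.45
eef_pos: [551.8, 74.1, 290.5]
tcp_rot: [3.142, 0.0, 1.523]
contact_force: [-0.2, 0.4, -3.8]
opening: 0.163
grasp_force: 68.1
```

```bash
python3 -c "
from h import *
s=sensors.sense();print(s['contact_force'].round(2),s['wrist_torque'].round(3),s['grasp_force'],s['eef_pos'].round(1))
p,d=shot('scene','s6');A=cloud('scene',d).reshape(-1,3)
r=np.hypot(A[:,0]-552,A[:,1]-74)
# rim ring of lid: plane tilt
b=A[(r>50)&(r<77)&(A[:,2]>215)&(A[:,2]<250)];X=np.c_[b[:,:2]-[552,74],-((b[:,:2]-[552,74])**2).sum(1),np.ones(len(b))]
print('tilt',np.linalg.lstsq(X,b[:,2],rcond=None)[0],len(b))
k=A[(r<14)&(A[:,2]>240)&(A[:,2]<266)];print('knob',k.mean(0),k[:,2].max())
cv2.imwrite('pics/z6.png',cv2.resize(cv2.imread('pics/s6.png')[100:300,220:400],None,fx=3,fy=3,interpolation=2))"
```

```text
[-0.17  0.38 -3.84] [ 0.009  0.044 -0.027] 68.1014621257782 [551.8  74.1 290.5]
tilt [ 1.13541690e-02 -4.56262584e-03  2.58991570e-03  2.46208053e+02] 1575
knob [556.57311554  74.4216858  255.09039739] 262.99592615892936
```

View pics/z6.png

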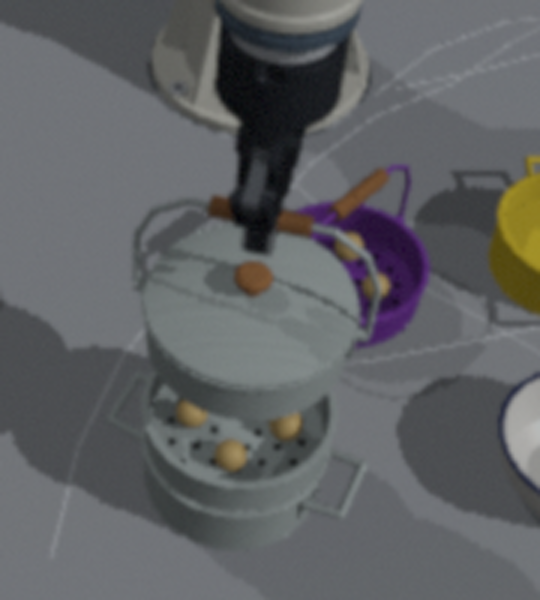

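The picture shows the tier hanging level, with its lid on, above the open lower tier at (240,430); the rest of the scene is unmoved. Handing in.

```bash
python3 -c "
from rig import order;print(order.sign_off())"
```

```text
the job is handed in; nothing more can be done
None
```

Job handed in: the bail is upright and gripped by its wooden grip, and the steel top tier hangs level and still with its lid on, about 8 cm above the lower tier, with nothing else seen to have moved.

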